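# Fetch the beaker from behind the bottles

### The arm

A 6-joint arm with a two-finger parallel gripper is mounted at the origin on the work surface. World frame = base frame: x ahead of the robot, y to its left, z up, the work surface at z = 0. Lengths are in m, angles in rad, forces in N, time in s.
With the tool pointing down it reaches from about 0.425 to 0.95 m from the base axis. Payload 3.5 kg.
Tool frame: the origin (TCP) lies midway between the tips of the shut fingers; the grasp point (between the pads) lies 19 mm behind it; z points along the fingers, y is the direction in which the jaws open and shut (so a half turn about z gives the same grasp; the last joint's range is limited). The gripper opens to 85 mm and grips with 20 to 120 N. Pads are 22 mm wide; open, the fingers measure 114 mm over their backs; the gripper's body (76 mm by 85 mm) begins 54 mm behind the grasp point. The pads swing forward as they close: fully open they stand 13 mm farther back than shut.
Start: joints at [1.13, 0.286, 1.577, -0, 1.279, -0.15], TCP at [0.193, 0.647, 0.231] pointing down, gripper open.
Joint ranges: [-2.77, 2.77], [-0.9, 2.22], [0.21, 2.48], [-1.53, 4.67], [0.24, 2.81], [-2.84, 2.84]. Speed limits (rad/s): [2.79, 2.79, 3.14, 3.14, 3.14, 3.14].

### API

Orientations are given as a unit quaternion [x, y, z, w].
In Python, from plant import ctrl gives the robot as it stands.
- The arm moves only by the tool apply_moves, never from a script. Its argument "moves" is a list that holds one entry, the list of rows, each a list of 7 numbers: the shift along the tool's x, y, z in m, then the turn, a rotation vector about the tool's x, y, z in degrees, then the gripper's target within -1 to 1 (shut at 1, half-way at 0, fully open at -1). In form: [[[tx, ty, tz, ax, ay, az, hand], ...]]. A call has 1 to 12 rows; each row shifts and turns the pose as measured when the row begins, along the tool's axes as they then stand; what a row does not reach is not made up. A row lasts 1/10 s, in which the tool goes at most 50 mm and 8.59 degrees, less where a joint would pass 70% of its speed; a pose out of reach is approached as far as the arm can. A call with a gripper value outside its range is refused whole. The fingers move at their own pace and stop on an object; "force" is the grip in N (left out, the last holds). Time passes only in rows, so rows that do not move let the fingers close. It gives the time, the measured TCP pose, the force and the opening at its end, in the units of the state.
- ctrl.get_state(): the state, without advancing time (a new reading comes with each control period).
- ctrl.read_camera(name): name is "side" or "top" or "wrist"; returns the picture (480x640x3 uint8, red, green, blue); there is no depth.
- ctrl.get_calibration(name): a dict with "camera_matrix" (3x3 intrinsics, pixels), "cam_to_world" (4x4, takes a point from camera to world coordinates). Camera axes: x right, y up, looking along -z (the intrinsics and any distortion apply to the point x, -y, -z); pixel columns grow to the right and rows downward; lengths in m; the calibration is good to about 2 mm. A picture is of the moment at which its call begins: read the wrist's pose just before it. get_calibration takes no time and is no camera call; for the wrist camera it gives the pose at the moment of the call.
- ctrl.sign_off(): hands the job in, once; it reports no verdict.
The state is a dict: "time": time; "qpos": joint angles; "dq": joint speeds; "joint_efforts": joint torques, N m; "eef_pos": TCP position; "tcp_rot": TCP orientation; "contact_force": force on the tool from outside, world axes, zero at the start; "wrist_torque": the same for the moment, N m; "opening": opening from 0.0 (shut) to 1.0 (fully open).
Only numpy, scipy, OpenCV 4.12 (cv2) and the standard library are available. Lean on these libraries where they do the work, as an engineer would, in place of code of your own. Each camera call takes 0.05 s, during which the arm holds its last target. There are 200 camera calls.

### The job

The steel beaker is boxed in by three bottles in the white caddy. First stand all three bottles in the shallow grey tray at the side, then set the beaker in the centre of the stirrer's plate, and only then put each bottle back in the caddy on the very spot where it stood at the start. Keep the bottles and the beaker upright all the time, and leave the two film canisters where they are.

Things in the scene. Friction and masses are not known exactly. Their poses are not given: they have to be found in the camera images.
- square_bottle: Square bottle, 48 x 48 mm (sides along its x and y), 134 mm tall, 0.19 kg; the only square one. Black plastic; gripped from above by its round ribbed grey cap: 36 mm diameter, 24 mm high, flat top 134 mm above the origin. Below the cap a narrower neck for 10 mm, then a sloping shoulder, full width from 88 mm down. Origin: centre of underside, z up.
- wide_bottle: Short wide round bottle, 54 mm diameter, 116 mm tall, 0.2 kg; the shortest, with the widest cap. Black plastic; gripped from above by its round ribbed grey cap: 40 mm diameter, 24 mm high, flat top 116 mm above the origin. Below the cap a narrower neck for 10 mm, then a sloping shoulder, full width from 70 mm down. Origin: centre of underside, z up.
- slim_bottle: Tall slim round bottle, 42 mm diameter, 150 mm tall, 0.15 kg; the tallest, with the narrowest cap. Black plastic; gripped from above by its round ribbed grey cap: 25 mm diameter, 24 mm high, flat top 150 mm above the origin. Below the cap a narrower neck for 10 mm, then a sloping shoulder, full width from 104 mm down. Origin: centre of underside, z up.
- beaker: Low open steel beaker, straight round wall 60 mm outside diameter, 60 mm tall, 3 mm wall, about 0.12 kg, empty. At the start it stands in the caddy between the back wall and the three bottles. Origin: centre of the underside; z up along its axis.
- caddy: Fixed white bottle stand in mid bench: floor 138 x 204 mm (x, y), its top 6 mm above the bench, side lips 12 mm high, back wall 45 mm high at +x, open front. Origin: on the bench under the beaker's place, 34 mm before the back wall's inner face. The bottles stand about 62 mm from it, one towards -x, one +y, one -y (which is where varies); canisters in the front corners.
- side_tray: Fixed shallow empty grey tray, left or right of the caddy: 150 x 216 mm (x, y) outside, walls 4 mm thick and 16 mm high, flat inner floor 4 mm above the bench. Origin: centre of its underside, on the bench; z up.
- stirrer: Fixed white magnetic stirrer on the other side of the caddy, with two black knobs on its low sloping front (-x) and a square aluminium plate 128 x 128 mm on top. Origin: on the bench straight below the plate's centre; the plate's flat top is 95 mm above the origin; z up.
- canister_a: Bystander: small black film canister with a grey lid, 34 mm diameter, 51 mm tall, loose, in the front +y corner of the caddy. Origin: centre of the underside; z up along its axis.
- canister_b: Bystander: the same kind of film canister in the front -y corner of the caddy. Origin: centre of the underside; z up along its axis.
Mind the look-alikes: they are no part of the job. Leave any orange or red look-alike of the wide_bottle alone.

How it is judged:
By the outcome, as a careful person would: the job done as asked, in the order asked, and still so for the second after the job is handed in, with the robot touching nothing.
It also fails if it takes over 141 s, if anything falls off the work surface, if the arm or the gripper's body presses on something with over 40 N, if the wrist force passes 120 N, or if a joint passes its speed limit or range.

## Working session

There is one attempt and no reset: what is moved stays moved. The work goes in short steps, Python scripts to look and compute and a tool call to move; the robot and the scene stay as the last step left them, time stands still between calls to the robot, and variables do not carry over. Pictures are saved under pics/ and viewed, about 12 in all and at most 16, crops included, and the job is handed in when it is done.

Besides the shell and the picture viewer there is one more tool, called after "Call:" by a JSON object that holds its "api" and its "payload", one argument or row to a line. apply_moves: Moves the arm, as the interface text tells. Its arguments: {"type":"object","properties":{"moves":{"type":"array","items":{"type":"array","items":{"type":"array","items":{"type":"number"}}}},"force":{"type":"number"}},"required":["moves"]}

```bash
ls; mkdir -p pics
python3 - <<'E'
from plant import ctrl
import cv2
print(ctrl.get_state())
for n in ("side","top"):
    cv2.imwrite(f"pics/{n}0.png",ctrl.read_camera(n)[:,:,::-1]); c=ctrl.get_calibration(n); print(c)
E
```

```text
pics
{'time': 0.0, 'qpos': array([ 1.12999914e+00,  2.87188098e-01,  1.57818497e+00,  1.73953091e-05,
        1.27860873e+00, -1.49982103e-01]), 'dq': array([-0.00027259, -0.00097767,  0.0006156 , -0.00016157, -0.00077545,
        0.0003725 ]), 'joint_efforts': array([-3.88968547e-04, -4.05980659e+01, -2.92627412e+01, -1.18944104e-04,
        5.53507707e-03,  2.31837141e-06]), 'eef_pos': array([0.19321525, 0.6460646 , 0.22992791]), 'tcp_rot': array([ 1.44898071e-01,  9.89445866e-01, -1.14040847e-03, -3.55720004e-04]), 'contact_force': array([ 0.24729157, -0.64868467,  0.38683484]), 'wrist_torque': array([-0.02602104, -0.05095167,  0.01277965]), 'opening': 0.9976478640482508}
{'camera_matrix': array([[566.92426037,   0.        , 319.32981069],
       [  0.        , 566.92426037, 240.74655662],
       [  0.        ,   0.        ,   1.        ]]), 'cam_to_world': array([[-0.83971806,  0.40236381, -0.36466004,  0.19796231],
       [-0.5427645 , -0.6012071 ,  0.58647823,  0.59054554],
       [ 0.0167414 ,  0.69040089,  0.72323326,  0.79402808],
       [ 0.        ,  0.        ,  0.        ,  1.        ]])}
{'camera_matrix': array([[511.39260822,   0.        , 320.86374725],
       [  0.        , 511.39260822, 238.08425414],
       [  0.        ,   0.        ,   1.        ]]), 'cam_to_world': array([[ 0.02798999,  0.99516163, -0.09418014,  0.49101333],
       [-0.9995476 ,  0.02890127,  0.00832563,  0.01661496],
       [ 0.01100727,  0.0939045 ,  0.99552036,  1.04345481],
       [ 0.        ,  0.        ,  0.        ,  1.        ]])}
```

View pics/top0.png

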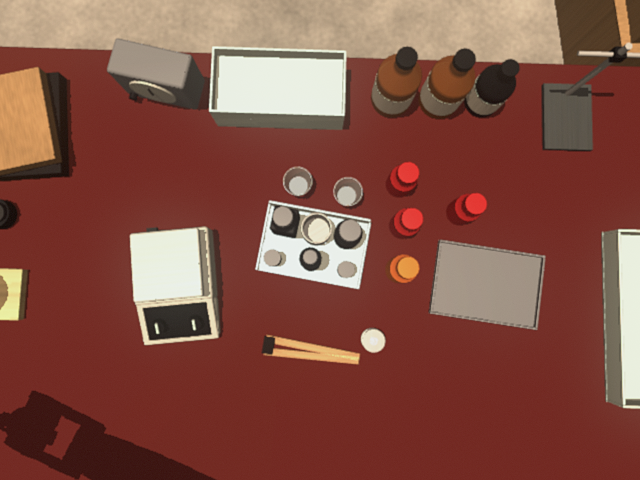

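View pics/side0.png

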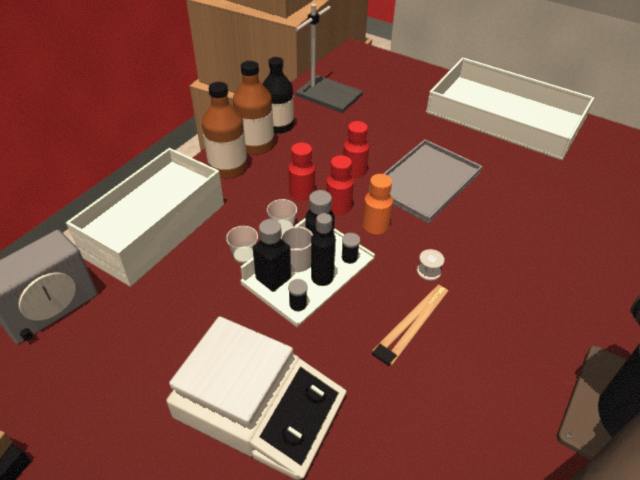

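The top view shows the caddy at about (315,245), rotated slightly. The square bottle is back-left (285,217), the wide one back-right (348,233) and the slim one in front (311,258). The beaker is at (317,230), the stirrer on the left (+y) and the tray on the right at (488,284). Next I'll zoom in.

```bash
cat > h.py <<'E'
import numpy as np, cv2
from plant import ctrl
def ray(name,u,v,z,cal=None):
    c=cal or ctrl.get_calibration(name);K=np.array(c["camera_matrix"]);T=np.array(c["cam_to_world"])
    d=np.linalg.inv(K)@[u,v,1]; d=T[:3,:3]@[d[0],-d[1],-d[2]]; o=T[:3,3]
    return (o+d*(z-o[2])/d[2])
def proj(name,p,cal=None):
    c=cal or ctrl.get_calibration(name);K=np.array(c["camera_matrix"]);T=np.array(c["cam_to_world"])
    q=T[:3,:3].T@(np.array(p)-T[:3,3]); q=K@[q[0],-q[1],-q[2]]; return q[:2]/q[2]
E
python3 - <<'E'
import cv2,numpy as np
im=cv2.imread("pics/top0.png")
a=cv2.resize(im[190:300,245:385],None,fx=5,fy=5,interpolation=cv2.INTER_CUBIC)
cv2.imwrite("pics/c1.png",a)
b=cv2.resize(im[140:340,380:560],None,fx=3,fy=3,interpolation=cv2.INTER_CUBIC)
c=cv2.resize(im[140:340,120:225],None,fx=3,fy=3,interpolation=cv2.INTER_CUBIC)[:,:255]
cv2.imwrite("pics/c2.png",np.hstack([c,b]))
E
```

```text
(no output)
```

View pics/c1.png

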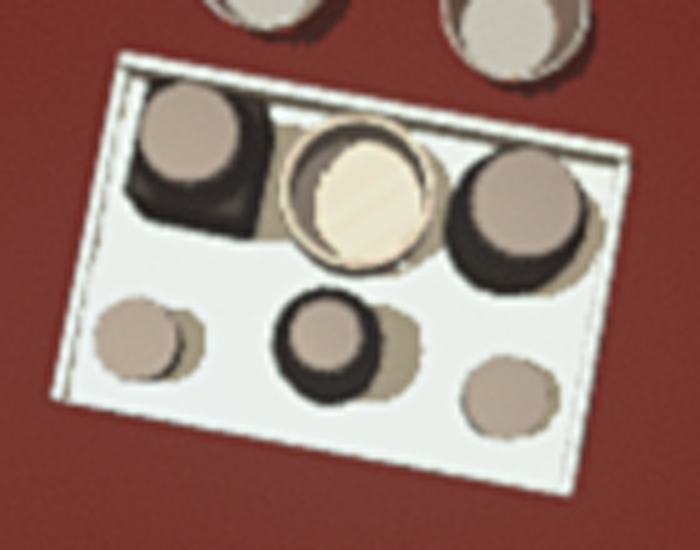

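View pics/c2.png

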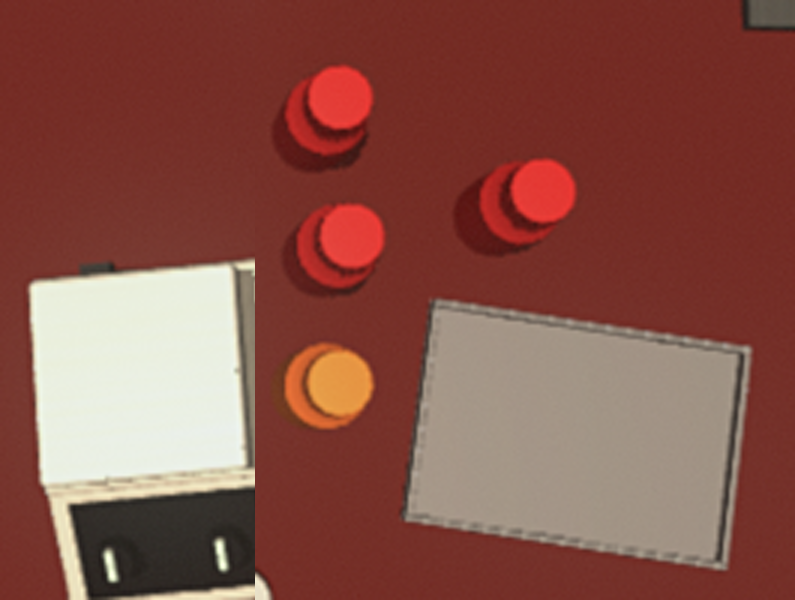

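Run:
```python
from h import *
np.set_printoptions(precision=4,suppress=True)
c5=lambda x,y,z: ray("top",245+(x+.5)/5-.5,190+(y+.5)/5-.5,z)
for n,a in dict(sq=(190,132,.140),wide=(527,200,.122),slim=(326,333,.156),beak=(359,194,.066),cA=(136,339,.057),cB=(510,397,.057),c_bl=(120,57,.05),c_br=(632,150,.05),fr=(573,495,.018),fl=(53,400,.018)).items(): print(n,c5(*a))
t=[ray("top",380+(x-255)/3-.3,140+y/3-.3,.016) for x,y in((435,300),(750,347),(727,568),(404,520))]
p=[ray("top",120+x/3-.3,140+y/3-.3,.095) for x,y in((30,282),(235,265),(247,467),(43,486))]
for q in(t,p):
    q=np.array(q);print(q,q.mean(0),[np.linalg.norm(q[i]-q[i-1]) for i in range(4)])
for x,y,z in((340,97,.116),(351,235,.116),(543,190,.116),(341,383,.116)): print("red",ray("top",380+(x-255)/3,140+y/3,z))
```

```text
sq [0.614  0.0783 0.14  ]
wide [ 0.5952 -0.0435  0.122 ]
slim [0.5428 0.0275 0.156 ]
beak [0.6019 0.0175 0.066 ]
cA [0.5442 0.1019 0.057 ]
cB [ 0.5259 -0.0429  0.057 ]
c_bl [0.6551 0.1129 0.05  ]
c_br [ 0.6242 -0.0889  0.05  ]
fr [ 0.4889 -0.0713  0.018 ]
fl [0.5209 0.1375 0.018 ]
[[ 0.5919 -0.2324  0.016 ]
 [ 0.5663 -0.4453  0.016 ]
 [ 0.4186 -0.428   0.016 ]
 [ 0.4444 -0.2126  0.016 ]] [ 0.5053 -0.3296  0.016 ] [np.float64(0.14887818169231568), np.float64(0.2144614753262737), np.float64(0.1486457619692842), np.float64(0.21690482750955833)]
[[0.5786 0.3637 0.095 ]
 [0.5929 0.2378 0.095 ]
 [0.4686 0.2242 0.095 ]
 [0.4536 0.3479 0.095 ]] [0.5234 0.2934 0.095 ] [np.float64(0.12595946004851868), np.float64(0.12677207086377018), np.float64(0.12499522537573116), np.float64(0.12468993878433605)]
red [ 0.7054 -0.1493  0.116 ]
red [ 0.6199 -0.157   0.116 ]
red [ 0.6512 -0.2746  0.116 ]
red [ 0.5295 -0.152   0.116 ]
```

Call:
{"api": "apply_moves", "payload": {
  "moves": [
    [[0, 0, 0, 0, 0, -8.5, -0.4], [0, 0, 0, 0, 0, -8.2, -0.4], [-0.02, -0.035, 0, 0, 0, 0, -0.4], [-0.023, -0.04, 0, 0, 0, 0, -0.4], [-0.023, -0.04, 0, 0, 0, 0, -0.4], [-0.023, -0.04, 0, 0, 0, 0, -0.4], [-0.023, -0.04, 0, 0, 0, 0, -0.4], [-0.023, -0.04, 0, 0, 0, 0, -0.4], [-0.023, -0.04, 0, 0, 0, 0, -0.4], [-0.023, -0.04, 0, 0, 0, 0, -0.4], [-0.023, -0.04, 0, 0, 0, 0, -0.4], [0, 0, 0, 0, 0, 0, -0.4]]
  ],
  "force": 50
}}

```text
time: 1.3
eef_pos: [0.4058, 0.2794, 0.2232]
tcp_rot: [-0.009, 1.0, -0.005, -0.003]
contact_force: [-0.1, 0.8, 0.0]
opening: 0.704
```

Call:
{"api": "apply_moves", "payload": {
  "moves": [
    [[-0.02, -0.036, -0.004, -0.57, -0.34, 1.03, -0.4], [-0.02, -0.036, -0.005, 0, 0, 0, -0.4], [-0.02, -0.036, -0.005, 0, 0, 0, -0.4], [-0.02, -0.036, -0.005, 0, 0, 0, -0.4], [-0.02, -0.036, -0.005, 0, 0, 0, -0.4], [-0.02, -0.036, -0.005, 0, 0, 0, -0.4], [-0.015, -0.03, -0.005, 0, 0, 0, -0.4], [0, 0, 0, 0, 0, 0, -0.4], [0, 0, 0, 0, 0, 0, -0.4]]
  ]
}}

```text
time: 2.2
eef_pos: [0.5432, 0.0286, 0.2536]
tcp_rot: [-0.002, 1.0, 0.002, -0.004]
contact_force: [-0.1, 0.9, 0.2]
opening: 0.699
```

Run:
```python
from h import *
s=ctrl.get_state();c=ctrl.get_calibration("wrist");im=ctrl.read_camera("wrist");print(s["eef_pos"],s["tcp_rot"],c["cam_to_world"])
cv2.imwrite("pics/w1.png",im[:,:,::-1]); np.save("w1.npy",c["cam_to_world"])
for n,p in dict(sq=(.614,.0783,.14),wide=(.5952,-.0435,.122),slim=(.5428,.0275,.156),beak=(.6019,.0175,.066)).items(): print(n,proj("wrist",p,c).round())
```

```text
[0.54322055 0.02855559 0.25357244] [-0.00155934  0.99998894  0.00171157 -0.00409291] [[-0.00370034 -0.96064006 -0.27777145  0.47210162]
 [ 0.99998828 -0.00268724 -0.00402787  0.02650063]
 [ 0.0031229  -0.2777831   0.96063874  0.39644817]
 [ 0.          0.          0.          1.        ]]
sq [387. 324.]
wide [223. 289.]
slim [318. 236.]
beak [306. 271.]
```

View pics/w1.png

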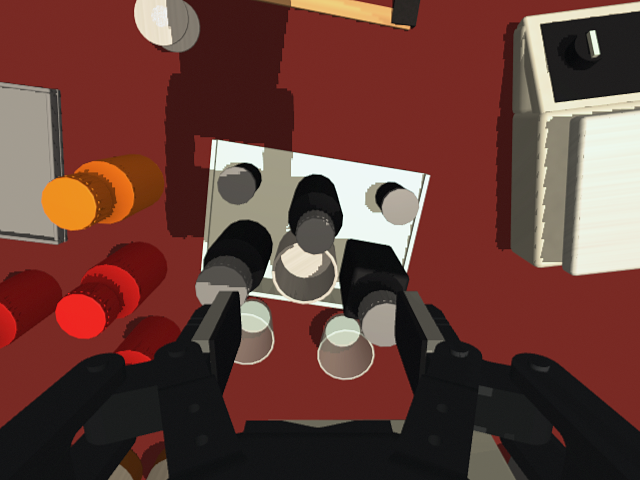

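The slim cap top is at (315,236), the wide one at (220,287) and the square one at (381,325). These agree with the top view to within 1–3 mm. I'll average the two estimates and descend on the slim bottle.

Call:
{"api": "apply_moves", "payload": {
  "moves": [
    [[0, -0.0015, 0.03, 0.2, -0.46, 0.2, -0.4], [0, 0, 0.03, 0, 0, 0, -0.4], [0, 0, 0.03, 0, 0, 0, -0.4], [0, 0, 0.03, 0, 0, 0, -0.4], [0, 0, 0.006, 0, 0, 0, -0.4], [0, 0, 0, 0, 0, 0, -0.4]]
  ]
}}

```text
time: 2.85
eef_pos: [0.5404, 0.0368, 0.1246]
tcp_rot: [-0.006, 1.0, 0.001, 0.001]
contact_force: [0.8, 0.2, -0.0]
opening: 0.702
```

Run:
```python
from h import *
for i in range(2):
    s=ctrl.get_state();print(s["time"],s["eef_pos"],s["tcp_rot"],s["dq"].round(3),s["contact_force"]);c=ctrl.get_calibration("wrist");im=ctrl.read_camera("wrist")
cv2.imwrite("pics/w2.png",im[:,:,::-1])
print(c["cam_to_world"])
```

```text
2.85 [0.54037908 0.0368476  0.12464271] [-5.93828134e-03  9.99981679e-01  6.86623254e-04  9.52736925e-04] [0.02  0.002 0.018 0.003 0.007 0.002] [ 0.83671709  0.1775813  -0.03639553]
2.9 [0.54045822 0.0367824  0.12502682] [-5.87871010e-03  9.99981851e-01  7.08840699e-04  1.11143319e-03] [-0.009 -0.017 -0.025 -0.002  0.    -0.002] [ 0.4402306   0.06088566 -0.5890334 ]
[[-0.01235292 -0.95761767 -0.28777734  0.46786163]
 [ 0.99992309 -0.01151306 -0.00461072  0.03439307]
 [ 0.00110211 -0.28781216  0.95768625  0.26717318]
 [ 0.          0.          0.          1.        ]]
```

View pics/w2.png

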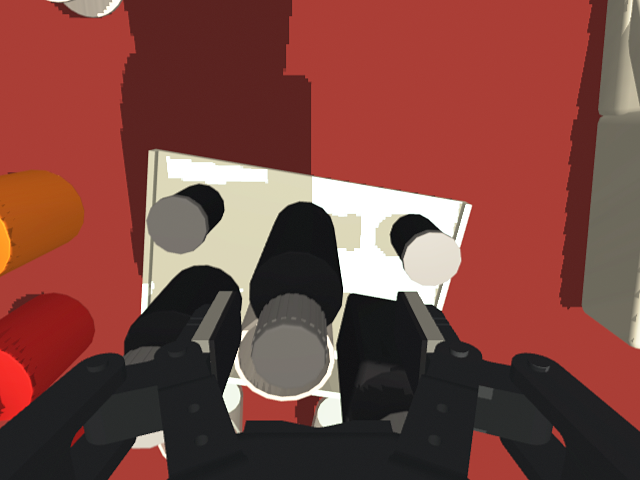

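The picture shows the hand about 9 mm too far towards +y: the cap is at (290,345) and the finger midpoint at about 320. I'll correct that.

Call:
{"api": "apply_moves", "payload": {
  "moves": [
    [[-0.0023, -0.0098, -0.002, 0.1, 0.1, 0.7, -0.4], [0, 0, 0, 0, 0, 0, -0.4]]
  ]
}}

```text
time: 3.15
eef_pos: [0.546, 0.0262, 0.1318]
tcp_rot: [0.0, 1.0, -0.001, 0.004]
contact_force: [0.2, -0.4, -0.4]
opening: 0.697
```

Run:
```python
from h import *
K=ctrl.get_calibration("wrist")["camera_matrix"]
T=np.array([[-0.01235292,-0.95761767,-0.28777734,0.46786163],[0.99992309,-0.01151306,-0.00461072,0.03439307],[0.00110211,-0.28781216,0.95768625,0.26717318],[0,0,0,1]])
print(ray("",290,345,.156,dict(camera_matrix=K,cam_to_world=T)))
T=np.load("w1.npy")
for u,v,z in((315,236,.156),(220,287,.122),(381,325,.14)): print(ray("",u,v,z,dict(camera_matrix=K,cam_to_world=T)))
s=ctrl.get_state();print(s["eef_pos"],s["tcp_rot"])
```

```text
[0.53864359 0.02649909 0.156     ]
[0.54305857 0.02580903 0.156     ]
[ 0.59328565 -0.04567032  0.122     ]
[0.61490328 0.07372051 0.14      ]
[0.545971   0.02618245 0.13180109] [ 2.64814070e-04  9.99990091e-01 -9.62610361e-04  4.33828178e-03]
```

Call:
{"api": "apply_moves", "payload": {
  "moves": [
    [[0.004, 0, 0.003, 0, 0.5, 0, -0.4], [0, 0, 0, 0, 0, 0, 0.2], [0, 0, 0, 0, 0, 0, 1], [0, 0, 0, 0, 0, 0, 1], [0, 0, 0, 0, 0, 0, 1], [0, 0, 0, 0, 0, 0, 1], [0, 0, 0, 0, 0, 0, 1]]
  ]
}}

```text
time: 3.85
eef_pos: [0.5436, 0.0252, 0.1317]
tcp_rot: [0.001, 1.0, -0.001, 0.002]
contact_force: [0.7, 0.5, 0.0]
opening: 0.273
```

Call:
{"api": "apply_moves", "payload": {
  "moves": [
    [[0, 0, -0.015, 0, 0, 0, 1], [0, 0, -0.035, 0, 0, 0, 1], [0, 0, -0.04, 0, 0, 0, 1], [0, 0, -0.04, 0, 0, 0, 1], [0, 0, -0.02, 0, 0, 0, 1], [0.002, -0.02, 0, 0, 0, 0, 1], [0.005, -0.035, 0, 0, 0, 0, 1], [0.005, -0.04, 0, 0, 0, 0, 1], [0.005, -0.04, 0, 0, 0, 0, 1], [0.005, -0.04, 0, 0, 0, 0, 1], [0.005, -0.04, 0, 0, 0, 0, 1], [0.005, -0.035, 0, 0, 0, 0, 1]]
  ]
}}

```text
time: 5.05
eef_pos: [0.5082, -0.2274, 0.2969]
tcp_rot: [-0.004, 1.0, -0.001, 0.003]
contact_force: [1.0, -0.4, -1.2]
opening: 0.272
```

Call:
{"api": "apply_moves", "payload": {
  "moves": [
    [[0.002, -0.03, 0, 0, 0.3, 0.5, 1], [0.002, -0.035, 0, 0, 0, 0, 1], [0.002, -0.035, 0, 0, 0, 0, 1], [0.002, -0.035, 0, 0, 0, 0, 1], [0.002, -0.026, 0.005, 0, 0, 0, 1], [0.001, -0.012, 0.02, 0, 0, 0, 1], [0, 0, 0.035, 0, 0, 0, 1], [0, 0, 0.035, 0, 0, 0, 1], [0, 0, 0.025, 0, 0, 0, 1], [0, 0, 0.01, 0, 0, 0, 1], [0, 0, 0, 0, 0, 0, 1]]
  ]
}}

```text
time: 6.15
eef_pos: [0.4933, -0.4148, 0.1724]
tcp_rot: [0.005, 1.0, -0.004, 0.002]
contact_force: [0.4, -0.2, -1.2]
opening: 0.271
```

Call:
{"api": "apply_moves", "payload": {
  "moves": [
    [[-0.004, 0.014, 0, -0.46, 0.23, -0.57, 1], [0, 0.002, 0.02, 0, 0, 0, 1], [0, 0, 0.012, 0, 0, 0, 1], [0, 0, 0.005, 0, 0, 0, 1], [0, 0, 0, 0, 0, 0, 1]]
  ]
}}

```text
time: 6.65
eef_pos: [0.502, -0.3985, 0.1433]
tcp_rot: [-0.002, 1.0, -0.003, 0.004]
contact_force: [0.2, -0.7, -2.3]
opening: 0.274
```

Call:
{"api": "apply_moves", "payload": {
  "moves": [
    [[0.002, 0, 0.008, -0.34, 0.46, 0.23, 1], [0, 0, 0.003, 0, 0, 0, 1], [0, 0, 0, 0, 0, 0, 1]]
  ]
}}

```text
time: 6.95
eef_pos: [0.501, -0.3995, 0.1341]
tcp_rot: [0.0, 1.0, -0.001, 0.001]
contact_force: [0.9, -0.3, -2.0]
opening: 0.276
```

Call:
{"api": "apply_moves", "payload": {
  "moves": [
    [[0, 0, 0.003, 0, 0, 0, 1], [0, 0, 0.002, 0, 0, 0, 1], [0, 0, 0.001, 0, 0, 0, 1], [0, 0, 0, 0, 0, 0, 1]]
  ]
}}

```text
time: 7.35
eef_pos: [0.5017, -0.4004, 0.1299]
tcp_rot: [0.0, 1.0, -0.002, 0.002]
contact_force: [0.2, -0.2, -0.3]
opening: 0.273
```

Call:
{"api": "apply_moves", "payload": {
  "moves": [
    [[0, 0, 0, 0, 0, 0, 0.0], [0, 0, 0, 0, 0, 0, -0.3], [0, 0, 0, 0, 0, 0, -0.4], [0, 0, -0.03, 0, 0, 0, -0.4], [0, 0, -0.04, 0, 0, 0, -0.4], [0, 0, -0.03, 0, 0, 0, -0.4], [-0.011, 0.045, 0, 0, 0, 0, -0.4], [-0.011, 0.045, 0, 0, 0, 0, -0.4], [-0.011, 0.045, 0, 0, 0, 0, -0.4], [-0.011, 0.045, 0, 0, 0, 0, -0.4], [-0.011, 0.045, 0, 0, 0, 0, -0.4], [-0.011, 0.045, 0, 0, 0, 0, -0.4]]
  ]
}}

```text
time: 8.55
eef_pos: [0.5698, -0.1289, 0.2341]
tcp_rot: [0.007, 1.0, -0.005, 0.005]
contact_force: [0.9, 0.4, 0.8]
opening: 0.701
```

Call:
{"api": "apply_moves", "payload": {
  "moves": [
    [[-0.009, 0.042, 0, -0.57, 0.57, -0.8, -0.4], [-0.009, 0.042, 0, 0, 0, 0, -0.4], [-0.009, 0.042, 0, 0, 0, 0, -0.4], [-0.009, 0.042, 0.01, 0, 0, 0, -0.4], [-0.009, 0.037, 0.02, 0, 0, 0, -0.4], [0, 0, 0.02, 0, 0, 0, -0.4], [0, 0, 0, 0, 0, 0, -0.4]]
  ]
}}

```text
time: 9.25
eef_pos: [0.6176, 0.0914, 0.1852]
tcp_rot: [-0.005, 1.0, 0.0, 0.004]
contact_force: [-0.7, -0.9, -1.2]
opening: 0.698
```

Run:
```python
from h import *
c=ctrl.get_calibration("wrist");im=ctrl.read_camera("wrist")
cv2.imwrite("pics/w3.png",im[:,:,::-1]);np.save("w3.npy",c["cam_to_world"])
t=ctrl.read_camera("top");t=t[:,:,::-1];cv2.imwrite("pics/t3.png",t)
```

```text
(no output)
```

View pics/w3.png

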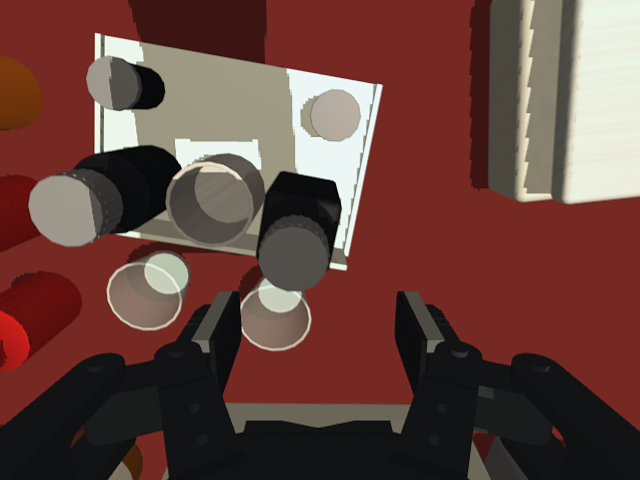

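The square bottle's cap top is at about (295,254) and the wide one's at (68,210). I'll compute both.

Run:
```python
from h import *
c=dict(camera_matrix=ctrl.get_calibration("wrist")["camera_matrix"],cam_to_world=np.load("w3.npy"))
for n,u,v,z in(("sq",295,254,.14),("wide",68,210,.122),("beak",215,202,.066)): print(n,ray("",u,v,z,c))
print(ctrl.get_state()["eef_pos"])
```

```text
sq [0.61222076 0.07861567 0.14      ]
wide [ 0.59510479 -0.04317581  0.122     ]
beak [0.60244023 0.02068575 0.066     ]
[0.61932004 0.09037095 0.18849805]
```

Call:
{"api": "apply_moves", "payload": {
  "moves": [
    [[0.006, -0.0127, 0, 0, 0.46, 0.57, -0.4], [0, 0, 0.02, 0, 0, 0, -0.4], [0, 0, 0.015, 0, 0, 0, -0.4], [0, 0, 0, 0, 0, 0, -0.4]]
  ]
}}

```text
time: 9.75
eef_pos: [0.6159, 0.0715, 0.1588]
tcp_rot: [0.004, 1.0, -0.001, 0.007]
contact_force: [-0.7, 0.6, 0.0]
opening: 0.702
```

Call:
{"api": "apply_moves", "payload": {
  "moves": [
    [[0.003, 0.006, 0.015, -0.1, 0.8, -0.46, -0.4], [0, 0, 0.018, 0, 0, 0, -0.4], [0, 0, 0.009, 0, 0, 0, -0.4], [0, 0, 0, 0, 0, 0, -0.4]]
  ]
}}

```text
time: 10.15
eef_pos: [0.614, 0.0764, 0.1166]
tcp_rot: [0.001, 1.0, 0.0, 0.001]
contact_force: [-0.2, 0.7, 0.2]
opening: 0.701
```

Call:
{"api": "apply_moves", "payload": {
  "moves": [
    [[0.001, 0.0013, 0.003, 0, 0, 0, -0.4], [0, 0, 0, 0, 0, 0, 0.0], [0, 0, 0, 0, 0, 0, 0.3], [0, 0, 0, 0, 0, 0, 1], [0, 0, 0, 0, 0, 0, 1], [0, 0, 0, 0, 0, 0, 1], [0, 0, 0, 0, 0, 0, 1]]
  ]
}}

```text
time: 10.85
eef_pos: [0.6134, 0.0784, 0.1148]
tcp_rot: [0.001, 1.0, 0.0, 0.001]
contact_force: [0.3, -0.6, -1.4]
opening: 0.402
```

Call:
{"api": "apply_moves", "payload": {
  "moves": [
    [[0, 0, -0.015, 0, 0, 0, 1], [0, 0, -0.035, 0, 0, 0, 1], [0, 0, -0.04, 0, 0, 0, 1], [0, 0, -0.04, 0, 0, 0, 1], [0, 0, -0.02, 0, 0, 0, 1], [0.008, -0.025, 0, 0, 0, 0, 1], [0.011, -0.04, 0, 0, 0, 0, 1], [0.011, -0.04, 0, 0, 0, 0, 1], [0.011, -0.04, 0, 0, 0, 0, 1], [0.011, -0.04, 0, 0, 0, 0, 1], [0.011, -0.04, 0, 0, 0, 0, 1], [0.011, -0.04, 0, 0, 0, 0, 1]]
  ]
}}

```text
time: 12.05
eef_pos: [0.5382, -0.1907, 0.2851]
tcp_rot: [-0.005, 1.0, -0.001, 0.008]
contact_force: [1.1, -0.6, -2.0]
opening: 0.405
```

Call:
{"api": "apply_moves", "payload": {
  "moves": [
    [[0.008, -0.035, 0, -0.1, 0.9, 0.57, 1], [0.008, -0.035, 0, 0, 0, 0, 1], [0.008, -0.035, 0.005, 0, 0, 0, 1], [0.006, -0.022, 0.02, 0, 0, 0, 1], [0.002, -0.008, 0.035, 0, 0, 0, 1], [0, 0, 0.035, 0, 0, 0, 1], [0, 0, 0.025, 0, 0, 0, 1], [0, 0, 0.01, 0, 0, 0, 1], [0, 0, 0, 0, 0, 0, 1]]
  ]
}}

```text
time: 12.95
eef_pos: [0.504, -0.3416, 0.1657]
tcp_rot: [0.006, 1.0, -0.007, 0.006]
contact_force: [0.8, 0.0, -2.1]
opening: 0.405
```

Call:
{"api": "apply_moves", "payload": {
  "moves": [
    [[-0.001, 0.011, 0, -0.8, 0.7, -0.7, 1], [0, 0, 0.02, 0, 0, 0, 1], [0, 0, 0.015, 0, 0, 0, 1], [0, 0, 0.006, 0, 0, 0, 1], [0, 0, 0, 0, 0, 0, 1]]
  ]
}}

```text
time: 13.45
eef_pos: [0.5098, -0.3306, 0.1325]
tcp_rot: [-0.002, 1.0, -0.003, 0.004]
contact_force: [0.1, -0.5, -2.3]
opening: 0.407
```

Call:
{"api": "apply_moves", "payload": {
  "moves": [
    [[0.003, 0, 0.01, -0.34, 0.46, 0.23, 1], [0, 0, 0.006, 0, 0, 0, 1], [0, 0, 0, 0, 0, 0, 1]]
  ]
}}

```text
time: 13.75
eef_pos: [0.5078, -0.3313, 0.1174]
tcp_rot: [-0.001, 1.0, -0.001, 0.001]
contact_force: [-0.2, 0.8, -1.7]
opening: 0.404
```

Call:
{"api": "apply_moves", "payload": {
  "moves": [
    [[0, 0, 0.003, 0, 0, 0, 1], [0, 0, 0.002, 0, 0, 0, 1], [0, 0, 0.001, 0, 0, 0, 1], [0, 0, 0, 0, 0, 0, 1]]
  ]
}}

```text
time: 14.15
eef_pos: [0.5085, -0.332, 0.113]
tcp_rot: [-0.0, 1.0, -0.001, 0.002]
contact_force: [0.8, 0.4, -2.3]
opening: 0.403
```

Call:
{"api": "apply_moves", "payload": {
  "moves": [
    [[0, 0, 0.002, 0, 0, 0, 1], [0, 0, 0.001, 0, 0, 0, 1], [0, 0, 0, 0, 0, 0, 1]]
  ]
}}

```text
time: 14.45
eef_pos: [0.5096, -0.3325, 0.1127]
tcp_rot: [-0.0, 1.0, -0.002, 0.003]
contact_force: [-0.6, -0.5, -1.5]
opening: 0.403
```

Call:
{"api": "apply_moves", "payload": {
  "moves": [
    [[0, 0, 0, 0, 0, 0, 0.0], [0, 0, 0, 0, 0, 0, -0.3], [0, 0, 0, 0, 0, 0, -0.35], [0, 0, -0.03, 0, 0, 0, -0.35], [0, 0, -0.04, 0, 0, 0, -0.4], [0, 0, -0.03, 0, 0, 0, -0.4], [-0.012, 0.04, 0, 0, 0, 0, -0.4], [-0.012, 0.04, 0, 0, 0, 0, -0.4], [-0.012, 0.04, 0, 0, 0, 0, -0.4], [-0.012, 0.04, 0, 0, 0, 0, -0.4], [-0.012, 0.04, 0, 0, 0, 0, -0.4], [-0.012, 0.04, 0, 0, 0, 0, -0.4]]
  ]
}}

```text
time: 15.65
eef_pos: [0.5837, -0.0915, 0.2156]
tcp_rot: [0.006, 1.0, -0.004, 0.006]
contact_force: [0.2, 0.3, -0.4]
opening: 0.703
```

Call:
{"api": "apply_moves", "payload": {
  "moves": [
    [[-0.006, 0.025, 0, -0.46, 0.7, -0.7, -0.4], [-0.005, 0.023, 0.02, 0, 0, 0, -0.4], [0, 0, 0.03, 0, 0, 0, -0.4], [0, 0, 0, 0, 0, 0, -0.4]]
  ]
}}

```text
time: 16.05
eef_pos: [0.5974, -0.0356, 0.1657]
tcp_rot: [-0.005, 1.0, -0.0, 0.002]
contact_force: [-0.2, -0.4, -0.9]
opening: 0.701
```

Call:
{"api": "apply_moves", "payload": {
  "moves": [
    [[0.0024, -0.008, 0, 0, 0.23, 0.57, -0.4], [0, 0, 0.022, 0, 0, 0, -0.4], [0, 0, 0, 0, 0, 0, -0.4]]
  ]
}}

```text
time: 16.35
eef_pos: [0.5963, -0.0461, 0.1467]
tcp_rot: [0.001, 1.0, -0.001, 0.002]
contact_force: [-1.0, 0.3, -0.9]
opening: 0.699
```

Run:
```python
from h import *
s=ctrl.get_state();c=ctrl.get_calibration("wrist");im=ctrl.read_camera("wrist");print(s["eef_pos"])
cv2.imwrite("pics/w4.png",im[:,:,::-1]);np.save("w4.npy",c["cam_to_world"])
for p in((.595,-.0437,.122),(.615,-.0437,.122),(.595,-.0237,.122),(.602,.0185,.066)):print(proj("",p,c))
```

```text
[ 0.59634886 -0.04607779  0.14669568]
[325.98197845 278.08107258]
[325.79259593 317.33781796]
[369.8134882  278.06022254]
[428.49974006 251.65572849]
```

View pics/w4.png

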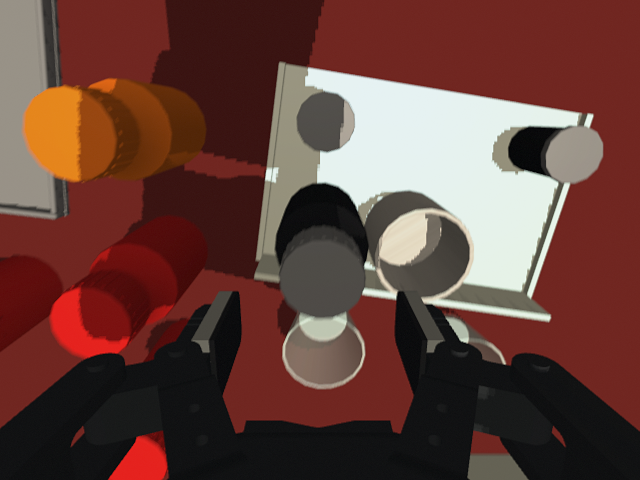

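The wide cap top is at (322,274), within 2 mm of the prediction. I'll descend and grip.

Call:
{"api": "apply_moves", "payload": {
  "moves": [
    [[0.002, 0.0015, 0.015, -0.1, 0.2, 0, -0.4], [0, 0, 0.02, 0, 0, 0, -0.4], [0, 0, 0.012, 0, 0, 0, -0.4], [0, 0, 0, 0, 0, 0, -0.4]]
  ]
}}

```text
time: 16.8
eef_pos: [0.5997, -0.0482, 0.1061]
tcp_rot: [0.003, 1.0, -0.002, 0.007]
contact_force: [-0.9, -0.3, -0.2]
opening: 0.698
```

Call:
{"api": "apply_moves", "payload": {
  "moves": [
    [[0.0055, 0.0035, 0.007, -0.2, 0.8, -0.34, -0.4], [0, 0, 0, 0, 0, 0, -0.3], [0, 0, 0, 0, 0, 0, 0.0], [0, 0, 0, 0, 0, 0, 0.3], [0, 0, 0, 0, 0, 0, 1], [0, 0, 0, 0, 0, 0, 1], [0, 0, 0, 0, 0, 0, 1]]
  ]
}}

```text
time: 17.5
eef_pos: [0.5946, -0.0444, 0.1001]
tcp_rot: [-0.001, 1.0, -0.001, 0.001]
contact_force: [-0.3, -0.5, -1.0]
opening: 0.453
```

Call:
{"api": "apply_moves", "payload": {
  "moves": [
    [[0, 0, -0.015, 0, 0, 0, 1], [0, 0, -0.035, 0, 0, 0, 1], [0, 0, -0.04, 0, 0, 0, 1], [0, 0, -0.04, 0, 0, 0, 1], [0, 0, -0.025, 0, 0, 0, 1], [0.008, -0.022, 0, 0, 0, 0, 1], [0.014, -0.037, 0, 0, 0, 0, 1], [0.014, -0.037, 0, 0, 0, 0, 1], [0.014, -0.037, 0, 0, 0, 0, 1], [0.014, -0.037, 0, 0, 0, 0, 1], [0.009, -0.025, 0, 0, 0, 0, 1], [0, 0, 0, 0, 0, 0, 1]]
  ]
}}

```text
time: 18.7
eef_pos: [0.5182, -0.2448, 0.2729]
tcp_rot: [-0.003, 1.0, -0.003, 0.003]
contact_force: [0.2, 0.0, -2.0]
opening: 0.451
```

Call:
{"api": "apply_moves", "payload": {
  "moves": [
    [[0.002, -0.016, 0.01, -0.34, 0.34, 0.34, 1], [0, 0, 0.03, 0, 0, 0, 1], [0, 0, 0.035, 0, 0, 0, 1], [0, 0, 0.025, 0, 0, 0, 1], [0, 0, 0.01, 0, 0, 0, 1], [0, 0, 0, 0, 0, 0, 1]]
  ]
}}

```text
time: 19.3
eef_pos: [0.5187, -0.2605, 0.1667]
tcp_rot: [0.001, 1.0, -0.001, 0.004]
contact_force: [-0.9, 0.5, -1.9]
opening: 0.451
```

Call:
{"api": "apply_moves", "payload": {
  "moves": [
    [[0.002, -0.001, 0.015, -0.1, 0.46, -0.1, 1], [0, 0, 0.022, 0, 0, 0, 1], [0, 0, 0.016, 0, 0, 0, 1], [0, 0, 0.007, 0, 0, 0, 1], [0, 0, 0, 0, 0, 0, 1]]
  ]
}}

```text
time: 19.8
eef_pos: [0.5208, -0.2631, 0.1105]
tcp_rot: [-0.001, 1.0, -0.003, 0.004]
contact_force: [0.4, 0.3, -1.8]
opening: 0.453
```

Call:
{"api": "apply_moves", "payload": {
  "moves": [
    [[0.003, 0.001, 0.006, -0.34, 0.46, 0.1, 1], [0, 0, 0.003, 0, 0, 0, 1], [0, 0, 0.002, 0, 0, 0, 1], [0, 0, 0.001, 0, 0, 0, 1], [0, 0, 0.001, 0, 0, 0, 1], [0, 0, 0, 0, 0, 0, 1]]
  ]
}}

```text
time: 20.4
eef_pos: [0.5198, -0.2636, 0.1004]
tcp_rot: [-0.0, 1.0, -0.002, 0.003]
contact_force: [0.0, 0.3, -2.9]
opening: 0.448
```

Call:
{"api": "apply_moves", "payload": {
  "moves": [
    [[0, 0, 0.002, 0, 0, 0, 1], [0, 0, 0.001, 0, 0, 0, 1], [0, 0, 0.001, 0, 0, 0, 1], [0, 0, 0, 0, 0, 0, 1]]
  ]
}}

```text
time: 20.8
eef_pos: [0.5208, -0.2641, 0.0982]
tcp_rot: [-0.0, 1.0, -0.003, 0.004]
contact_force: [0.7, 0.3, -2.9]
opening: 0.449
```

Call:
{"api": "apply_moves", "payload": {
  "moves": [
    [[0, 0, 0.0015, 0, 0, 0, 1], [0, 0, 0.001, 0, 0, 0, 1], [0, 0, 0, 0, 0, 0, 1]]
  ]
}}

```text
time: 21.1
eef_pos: [0.5219, -0.2643, 0.0981]
tcp_rot: [-0.0, 1.0, -0.003, 0.005]
contact_force: [-0.0, 0.8, -1.2]
opening: 0.448
```

Call:
{"api": "apply_moves", "payload": {
  "moves": [
    [[0, 0, 0, 0, 0, 0, 0.0], [0, 0, 0, 0, 0, 0, -0.3], [0, 0, 0, 0, 0, 0, -0.35], [0, 0, -0.03, 0, 0.5, 0, -0.35], [0, 0, -0.04, 0, 0, 0, -0.4], [0, 0, -0.035, 0, 0, 0, -0.4], [-0.012, 0.042, 0, 0, 0, 0, -1], [-0.012, 0.042, 0, 0, 0, 0, -1], [-0.012, 0.042, 0, 0, 0, 0, -1], [-0.012, 0.042, 0, 0, 0, 0, -1], [-0.012, 0.042, 0, 0, 0, 0, -1], [0, 0, 0, 0, 0, 0, -1]]
  ]
}}

```text
time: 22.3
eef_pos: [0.5853, -0.0501, 0.2058]
tcp_rot: [0.003, 1.0, -0.005, 0.004]
contact_force: [-0.2, 0.7, 0.7]
opening: 0.997
```

Call:
{"api": "apply_moves", "payload": {
  "moves": [
    [[-0.005, 0.022, 0, -0.57, 0.46, -0.34, -1], [-0.006, 0.025, 0.01, 0, 0, 0, -1], [-0.005, 0.02, 0.025, 0, 0, 0, -1], [0, 0, 0.03, 0, 0, 0, -1], [0, 0, 0, 0, 0, 0, -1]]
  ]
}}

```text
time: 22.8
eef_pos: [0.6035, 0.0173, 0.1403]
tcp_rot: [-0.001, 1.0, -0.001, 0.002]
contact_force: [-0.9, 0.1, -0.5]
opening: 1.001
```

Run:
```python
from h import *
s=ctrl.get_state();c=ctrl.get_calibration("wrist");im=ctrl.read_camera("wrist");print(s["eef_pos"],s["tcp_rot"])
t=ctrl.read_camera("top")[190:340,240:560]
a=np.vstack([cv2.resize(im,(480,360)),np.zeros((0,480,3),np.uint8),cv2.resize(t,(480,225))])
cv2.imwrite("pics/w5.png",a[:,:,::-1])
for p in((.602,.0175,.066),(.622,.0175,.066),(.602,.0375,.066)):print(proj("",p,c)*.75)
```

```text
[0.60350704 0.0172796  0.1403108 ] [-7.96280221e-04  9.99996364e-01 -1.15207366e-03  2.30453046e-03]
[240.53901384 182.68937514]
[240.42599357 206.78619031]
[266.55949795 182.76583543]
```

View pics/w5.png

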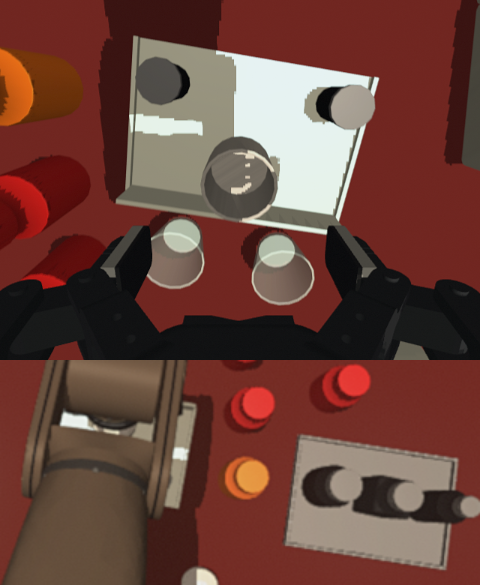

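The beaker rim is centred at (240,184), as predicted. The three bottles stand upright in the tray. I'll descend on the beaker.

Call:
{"api": "apply_moves", "payload": {
  "moves": [
    [[0.001, 0, 0.02, -0.1, 0.2, 0, -1], [0, 0, 0.025, 0, 0, 0, -1], [0, 0, 0.02, 0, 0, 0, -1], [0, 0, 0, 0, 0, 0, -1]]
  ],
  "force": 35
}}

```text
time: 23.3
eef_pos: [0.613, 0.0119, 0.0891]
tcp_rot: [0.002, 1.0, -0.002, 0.013]
contact_force: [-0.4, 0.2, -0.3]
opening: 1.001
```

Call:
{"api": "apply_moves", "payload": {
  "moves": [
    [[0.011, 0.0055, 0.01, -0.2, 1.5, -0.2, -1], [0.001, 0, 0.015, 0, 0.3, 0, -1], [0, 0, 0, 0, 0, 0, -1]]
  ]
}}

```text
time: 23.6
eef_pos: [0.6038, 0.016, 0.0678]
tcp_rot: [0.001, 1.0, -0.001, 0.001]
contact_force: [-0.1, 0.1, -0.3]
opening: 0.998
```

Call:
{"api": "apply_moves", "payload": {
  "moves": [
    [[0.002, 0.001, 0.015, 0, 0.1, 0, -1], [0.001, 0, 0.015, 0, 0.3, 0, -1], [0.001, 0, 0.013, 0, 0.3, 0, -1], [0, 0, 0, 0, 0, 0, -1]]
  ]
}}

```text
time: 24.0
eef_pos: [0.6, 0.017, 0.022]
tcp_rot: [0.0, 1.0, -0.001, -0.005]
contact_force: [0.0, -0.1, -0.6]
opening: 1.002
```

Call:
{"api": "apply_moves", "payload": {
  "moves": [
    [[-0.002, 0.0005, 0, -0.1, -0.57, 0, -1], [0, 0, 0, 0, 0, 0, -0.7], [0, 0, 0, 0, 0, 0, -0.4], [0, 0, 0, 0, 0, 0, 0], [0, 0, 0, 0, 0, 0, 0.6], [0, 0, 0, 0, 0, 0, 0.6], [0, 0, 0, 0, 0, 0, 0.6]]
  ]
}}

```text
time: 24.7
eef_pos: [0.6027, 0.0175, 0.0224]
tcp_rot: [0.0, 1.0, -0.0, 0.001]
contact_force: [1.6, -0.8, -1.0]
opening: 0.686
```

Call:
{"api": "apply_moves", "payload": {
  "moves": [
    [[0, 0, -0.015, 0, 0, 0, 0.6], [0, 0, -0.035, 0, 0, 0, 0.6], [0, 0, -0.04, 0, 0, 0, 0.6], [0, 0, -0.04, 0, 0, 0, 0.6], [0.004, 0.015, -0.02, 0, 0, 0, 0.6], [0.01, 0.035, 0, 0, 0, 0, 0.6], [0.01, 0.035, 0, 0, 0, 0, 0.6], [0.01, 0.035, 0, 0, 0, 0, 0.6], [0.01, 0.035, 0, 0, 0, 0, 0.6], [0.01, 0.035, 0, 0, 0, 0, 0.6], [0.01, 0.035, 0, 0, 0, 0, 0.6], [0, 0, 0, 0, 0, 0, 0.6]]
  ]
}}

```text
time: 25.9
eef_pos: [0.5384, 0.2498, 0.1931]
tcp_rot: [0.003, 1.0, 0.001, 0.007]
contact_force: [0.6, -0.6, -2.0]
opening: 0.686
```

Run:
```python
from h import *
s=ctrl.get_state();c=ctrl.get_calibration("wrist");im=ctrl.read_camera("wrist");print(s["eef_pos"],s["tcp_rot"]);np.save("w6.npy",c["cam_to_world"])
cv2.imwrite("pics/w6.png",im[:,:,::-1])
s=cv2.imread("pics/side0.png")
for p in((.5786,.3637,.095),(.5929,.2378,.095),(.4686,.2242,.095),(.4536,.3479,.095)):print(proj("",p,c),proj("side",p))
```

```text
[0.53844577 0.24981473 0.19308799] [2.60798480e-03 9.99968725e-01 9.40282780e-04 7.40703441e-03]
[490.99291021 289.41930509] [167.49389758 381.54615138]
[302.05434509 309.62882194] [218.79320168 314.63773331]
[275.14140463 118.12952098] [291.55981029 346.96395064]
[491.11746288  89.66840732] [246.91060593 419.65469999]
```

View pics/w6.png

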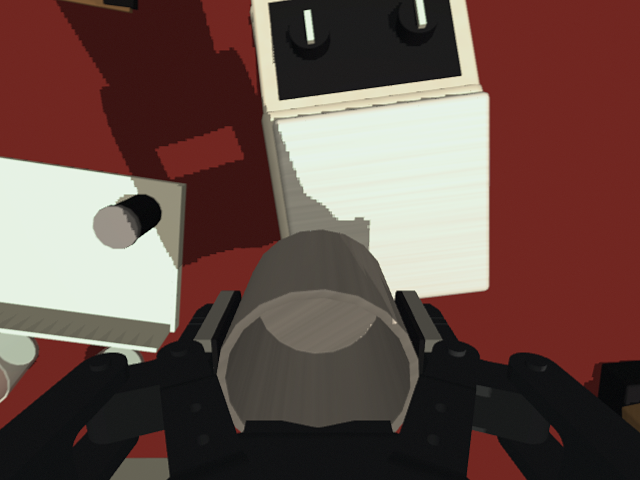

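The plate corners are at (275,120), (490,93) and (490,291), within 1–2 px of the prediction.

Call:
{"api": "apply_moves", "payload": {
  "moves": [
    [[0.007, 0.02, 0, 0.1, 0.85, -0.3, 0.6], [0.008, 0.023, 0.01, 0, 0, 0, 0.6], [0, 0, 0.02, 0, 0, 0, 0.6], [0, 0, 0.015, 0, 0, 0, 0.6], [0, 0, 0, 0, 0, 0, 0.6]]
  ]
}}

```text
time: 26.45
eef_pos: [0.5268, 0.2888, 0.1511]
tcp_rot: [0.002, 1.0, -0.001, 0.003]
contact_force: [-0.5, -0.3, -1.2]
opening: 0.687
```

Call:
{"api": "apply_moves", "payload": {
  "moves": [
    [[0.004, 0.0045, 0.01, -0.1, 0.34, -0.2, 0.6], [0, 0, 0.013, 0, 0, 0, 0.6], [0, 0, 0.007, 0, 0, 0, 0.6], [0, 0, 0, 0, 0, 0, 0.6]]
  ]
}}

```text
time: 26.85
eef_pos: [0.5242, 0.2916, 0.1201]
tcp_rot: [0.002, 1.0, 0.0, 0.001]
contact_force: [-0.2, -0.4, -2.5]
opening: 0.684
```

Call:
{"api": "apply_moves", "payload": {
  "moves": [
    [[0.0015, 0.0015, 0.004, 0, 0.1, -0.2, 0.6], [0, 0, 0.003, 0, 0, 0, 0.6], [0, 0, 0.002, 0, 0, 0, 0.6], [0, 0, 0, 0, 0, 0, 0.6]]
  ]
}}

```text
time: 27.25
eef_pos: [0.5232, 0.2933, 0.111]
tcp_rot: [-0.0, 1.0, 0.0, 0.0]
contact_force: [-0.5, 0.0, -1.4]
opening: 0.689
```

Call:
{"api": "apply_moves", "payload": {
  "moves": [
    [[0, 0, 0.0015, 0, 0, 0, 0.6], [0, 0, 0, 0, 0, 0, 0.6]]
  ]
}}

```text
time: 27.45
eef_pos: [0.524, 0.2937, 0.1111]
tcp_rot: [-0.0, 1.0, 0.001, 0.001]
contact_force: [0.3, 0.7, -1.3]
opening: 0.684
```

Call:
{"api": "apply_moves", "payload": {
  "moves": [
    [[0, 0, 0, 0, 0, 0, 0.1], [0, 0, 0, 0, 0, 0, -0.6], [0, 0, 0, 0, 0, 0, -1], [0, 0, 0, 0, 0, 0, -1], [0, 0, -0.015, 0, 0, 0, -1], [0, 0, -0.03, 0, 0, 0, -1], [0, 0, -0.04, 0, 0, 0, -1], [0, 0, -0.035, 0, 0, 0, -1], [0, -0.045, 0, 0, 0, 0, -0.4], [0, -0.048, 0, 0, 0, 0, -0.4], [0, -0.048, 0, 0, 0, 0, -0.4], [0, -0.048, 0, 0, 0, 0, -0.4]]
  ],
  "force": 50
}}

```text
time: 28.65
eef_pos: [0.5261, 0.1048, 0.247]
tcp_rot: [-0.006, 1.0, 0.002, 0.009]
contact_force: [1.1, 0.1, 0.7]
opening: 0.701
```

Call:
{"api": "apply_moves", "payload": {
  "moves": [
    [[0, -0.045, 0, 0, 0, 0, -0.4], [0, -0.045, 0, 0, 0, 0, -0.4], [0, -0.045, 0, 0, 0, 0, -0.4], [0, -0.045, 0, 0, 0, 0, -0.4], [0, -0.045, 0, 0, 0, 0, -0.4], [0, -0.045, 0, 0, 0, 0, -0.4], [0, 0, 0, 0, 0, 0, -0.4]]
  ]
}}

```text
time: 29.35
eef_pos: [0.529, -0.1815, 0.259]
tcp_rot: [-0.003, 1.0, -0.002, 0.017]
contact_force: [-1.0, -0.5, 0.1]
opening: 0.703
```

Call:
{"api": "apply_moves", "payload": {
  "moves": [
    [[0.003, -0.03, 0, -0.2, 1.95, 0.34, -0.4], [0.003, -0.035, 0.01, 0, 0, 0, -0.4], [0.002, -0.018, 0.03, 0, 0, 0, -0.4], [0, 0, 0.035, 0, 0, 0, -0.4], [0, 0, 0.02, 0, 0, 0, -0.4], [0, 0, 0, 0, 0, 0, -0.4]]
  ]
}}

```text
time: 29.95
eef_pos: [0.5239, -0.2674, 0.1708]
tcp_rot: [0.0, 1.0, -0.002, 0.005]
contact_force: [-0.4, -0.0, -0.6]
opening: 0.703
```

Run:
```python
from h import *
s=ctrl.get_state();c=ctrl.get_calibration("wrist");im=ctrl.read_camera("wrist");print(s["eef_pos"],s["tcp_rot"])
t=ctrl.read_camera("top")[190:340,100:420]
a=np.vstack([cv2.resize(im,(480,360)),cv2.resize(t,(480,225))])
cv2.imwrite("pics/w7.png",a[:,:,::-1]);cv2.imwrite("pics/t7.png",ctrl.read_camera("top")[:,:,::-1])
for p in((.5215,-.2643,.120),(.5415,-.2643,.120),(.5215,-.2443,.120)):print(proj("",p,c)*.75)
```

```text
[ 0.52393935 -0.26738953  0.17082735] [ 3.53940627e-04  9.99985729e-01 -2.33461116e-03  4.79229731e-03]
[245.05696046 191.73391555]
[244.87110677 218.13227517]
[273.98794108 191.7799834 ]
```

View pics/w7.png

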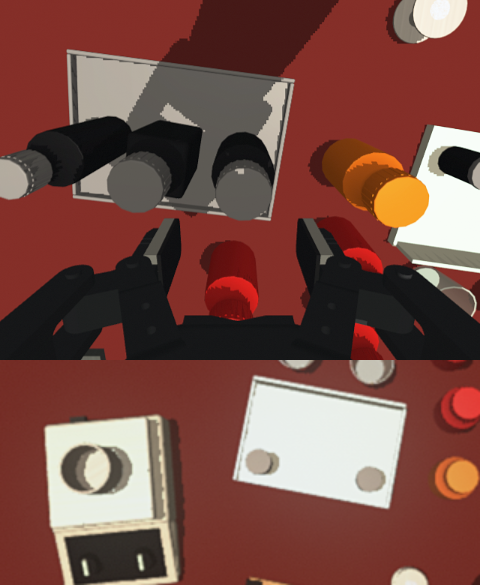

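The wide cap is at (243,191) against a prediction of (245,192). The beaker is on the plate and the caddy holds only the canisters.

Call:
{"api": "apply_moves", "payload": {
  "moves": [
    [[0.0025, 0.0025, 0.015, -0.2, 0.57, 0, -0.4], [0.001, 0, 0.022, 0, 0.2, 0, -0.4], [0.001, 0, 0.015, 0, 0.2, 0, -0.4], [0, 0, 0, 0, 0, 0, -0.4]]
  ]
}}

```text
time: 30.5
eef_pos: [0.5251, -0.2669, 0.1268]
tcp_rot: [-0.001, 1.0, -0.006, 0.003]
contact_force: [0.5, -0.4, -0.2]
opening: 0.699
```

Call:
{"api": "apply_moves", "payload": {
  "moves": [
    [[0.004, 0.0025, 0.01, -0.7, 0.34, 0.1, -0.4], [0.001, 0.001, 0.012, 0, 0.2, 0, -0.4], [0, 0, 0.005, 0, 0, 0, -0.4], [0, 0, 0, 0, 0, 0, -0.4]]
  ]
}}

```text
time: 30.9
eef_pos: [0.5205, -0.2635, 0.0989]
tcp_rot: [-0.0, 1.0, 0.0, -0.001]
contact_force: [-0.3, 0.2, 0.5]
opening: 0.699
```

Close, then lift.

Call:
{"api": "apply_moves", "payload": {
  "moves": [
    [[-0.001, -0.0007, 0, 0, 0, 0, -0.2], [0, 0, 0, 0, 0, 0, 0.1], [0, 0, 0, 0, 0, 0, 0.5], [0, 0, 0, 0, 0, 0, 1], [0, 0, 0, 0, 0, 0, 1], [0, 0, 0, 0, 0, 0, 1]]
  ]
}}

```text
time: 31.5
eef_pos: [0.5219, -0.2645, 0.0995]
tcp_rot: [-0.0, 1.0, -0.0, -0.001]
contact_force: [0.8, 0.6, -0.9]
opening: 0.448
```

Call:
{"api": "apply_moves", "payload": {
  "moves": [
    [[0, 0, -0.015, 0, 0, 0, 1], [0, 0, -0.035, 0, 0, 0, 1], [0, 0, -0.04, 0, 0, 0, 1], [0, 0, -0.04, 0, 0, 0, 1], [0, 0, -0.02, 0, 0, 0, 1], [-0.008, 0.022, 0, 0, 0, 0, 1], [-0.012, 0.036, 0, 0, 0, 0, 1], [-0.012, 0.036, 0, 0, 0, 0, 1], [-0.012, 0.036, 0, 0, 0, 0, 1], [-0.012, 0.036, 0, 0, 0, 0, 1], [-0.007, 0.02, 0, 0, 0, 0, 1], [0, 0, 0, 0, 0, 0, 1]]
  ]
}}

```text
time: 32.7
eef_pos: [0.5853, -0.072, 0.2651]
tcp_rot: [0.002, 1.0, -0.0, 0.001]
contact_force: [-0.4, -1.4, -2.5]
opening: 0.448
```

Call:
{"api": "apply_moves", "payload": {
  "moves": [
    [[-0.004, 0.015, 0.01, 0, 0.1, -0.2, 1], [-0.003, 0.012, 0.025, 0, 0, 0, 1], [0.001, 0, 0.03, 0, 0.2, 0, 1], [0.001, 0, 0.02, 0, 0.2, 0, 1], [0, 0, 0.01, 0, 0, 0, 1], [0, 0, 0, 0, 0, 0, 1]]
  ]
}}

```text
time: 33.3
eef_pos: [0.5906, -0.0478, 0.1725]
tcp_rot: [0.0, 1.0, -0.003, -0.001]
contact_force: [0.1, -0.3, -2.7]
opening: 0.452
```

Call:
{"api": "apply_moves", "payload": {
  "moves": [
    [[-0.0035, 0.0035, 0.01, -0.3, -0.1, 0, 1], [0, 0, 0.015, 0, 0, 0, 1], [0, 0, 0.008, 0, 0, 0, 1], [0, 0, 0, 0, 0, 0, 1]]
  ]
}}

```text
time: 33.7
eef_pos: [0.5962, -0.0458, 0.1405]
tcp_rot: [0.001, 1.0, -0.001, 0.002]
contact_force: [-0.6, 0.2, -2.7]
opening: 0.446
```

Call:
{"api": "apply_moves", "payload": {
  "moves": [
    [[0.003, 0.0015, 0.01, -0.1, 0.25, -0.1, 1], [0.0005, 0, 0.014, 0, 0.1, 0, 1], [0, 0, 0.007, 0, 0, 0, 1], [0, 0, 0, 0, 0, 0, 1]]
  ]
}}

```text
time: 34.1
eef_pos: [0.5927, -0.0442, 0.1072]
tcp_rot: [-0.0, 1.0, 0.0, -0.001]
contact_force: [-0.3, -0.0, -2.4]
opening: 0.447
```

Call:
{"api": "apply_moves", "payload": {
  "moves": [
    [[-0.001, 0, 0.003, 0, -0.1, 0, 1], [0, 0, 0.002, 0, 0, 0, 1], [0, 0, 0.001, 0, 0, 0, 1], [0, 0, 0, 0, 0, 0, 1]]
  ]
}}

```text
time: 34.5
eef_pos: [0.5948, -0.0443, 0.1018]
tcp_rot: [-0.0, 1.0, -0.0, 0.001]
contact_force: [0.4, -0.5, -2.0]
opening: 0.447
```

Call:
{"api": "apply_moves", "payload": {
  "moves": [
    [[0.001, 0, 0.0015, 0, 0, 0, 1], [0, 0, 0, 0, 0, 0, 0.7], [0, 0, 0, 0, 0, 0, 0.0], [0, 0, 0, 0, 0, 0, -0.3], [0, 0, 0, 0, 0, 0, -0.35], [0, 0, -0.03, 0, 0, 0, -0.35], [0, 0, -0.04, 0, 0, 0, -0.4], [0, 0, -0.04, 0, 0, 0, -0.4], [0.011, -0.04, 0, 0, 0, 0, -0.4], [0.011, -0.04, 0, 0, 0, 0, -0.4], [0.011, -0.04, 0, 0, 0, 0, -0.4], [0.011, -0.04, 0, 0, 0, 0, -0.4]]
  ]
}}

```text
time: 35.7
eef_pos: [0.5521, -0.2052, 0.2201]
tcp_rot: [-0.005, 1.0, -0.002, 0.006]
contact_force: [-0.3, -0.5, -0.5]
opening: 0.701
```

Call:
{"api": "apply_moves", "payload": {
  "moves": [
    [[0.012, -0.04, 0, -0.2, 0.7, 0.57, -0.4], [0.014, -0.045, 0, 0, 0, 0, -0.4], [0.014, -0.039, 0.01, 0, 0, 0, -0.4], [0, 0, 0.03, 0, 0.2, 0, -0.4], [0, 0, 0.015, 0, 0.2, 0, -0.4], [0, 0, 0, 0, 0, 0, -0.4]]
  ]
}}

```text
time: 36.3
eef_pos: [0.5097, -0.3416, 0.1676]
tcp_rot: [0.003, 1.0, -0.004, -0.001]
contact_force: [-0.0, 0.7, -0.6]
opening: 0.705
```

Call:
{"api": "apply_moves", "payload": {
  "moves": [
    [[0, 0.009, 0.005, -0.46, -0.1, -0.34, -0.4], [0.001, 0, 0.016, 0, 0.1, 0, -0.4], [0, 0, 0.01, 0, 0, 0, -0.4], [0, 0, 0, 0, 0, 0, -0.4]]
  ]
}}

```text
time: 36.7
eef_pos: [0.5108, -0.3295, 0.1365]
tcp_rot: [-0.002, 1.0, -0.0, 0.0]
contact_force: [-0.6, 0.3, 0.1]
opening: 0.699
```

Run:
```python
from h import *
s=ctrl.get_state();c=ctrl.get_calibration("wrist");im=ctrl.read_camera("wrist");print(s["eef_pos"],s["tcp_rot"])
t=ctrl.read_camera("top");cv2.imwrite("pics/t8.png",t[:,:,::-1])
t=cv2.resize(t[190:300,245:385],None,fx=4,fy=4,interpolation=cv2.INTER_CUBIC)
a=np.hstack([cv2.resize(im,(320,240)),np.zeros((240,0,3),np.uint8)]);b=np.zeros((440,880,3),np.uint8);b[:240,:320]=a;b[:,320:]=t
cv2.imwrite("pics/w8.png",b[:,:,::-1][:,:880])
for p in((.5095,-.332,.138),(.5295,-.332,.138),(.5095,-.312,.138)):print(proj("",p,c)*.5)
```

```text
[ 0.51079119 -0.32947644  0.13649481] [-2.11181604e-03  9.99997695e-01 -1.22456698e-04  3.68316872e-04]
[157.35591311 152.28686547]
[157.29122117 174.53649942]
[182.79488673 152.40402449]
```

```bash
python3 -c "
import cv2;a=cv2.imread('pics/w8.png');cv2.imwrite('pics/w8.png',a[:, :800])"
```

```text
(no output)
```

View pics/w8.png

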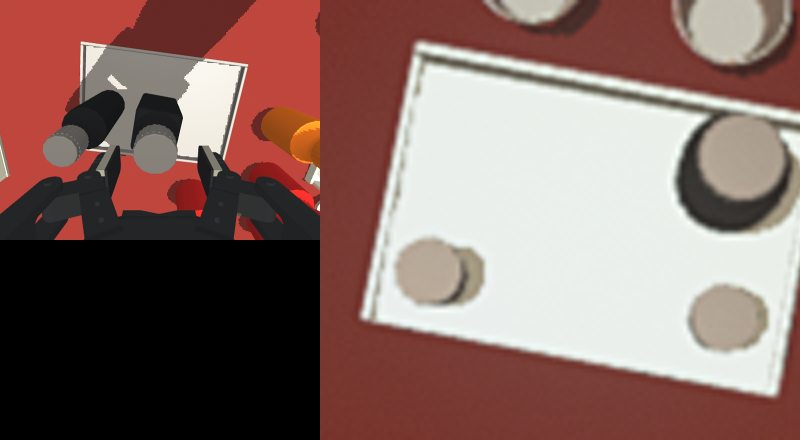

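The wide bottle is back within about 1.5 mm, with its cap at crop (742,157). The square cap is at (155,152) against a prediction of (157,152), so I'll grip it.

Call:
{"api": "apply_moves", "payload": {
  "moves": [
    [[0.001, -0.003, 0.01, 0, 0, 0.2, -0.4], [0, 0, 0.01, 0, 0, 0, -0.4], [0, 0, 0.003, 0, 0, 0, -0.4], [0, 0, 0, 0, 0, 0, -0.4]]
  ]
}}

```text
time: 37.2
eef_pos: [0.5111, -0.3343, 0.1144]
tcp_rot: [-0.0, 1.0, -0.002, 0.002]
contact_force: [-0.8, 0.3, 0.6]
opening: 0.699
```

Call:
{"api": "apply_moves", "payload": {
  "moves": [
    [[0.0015, 0.0015, 0, -0.2, 0.2, 0, -0.3], [0, 0, 0, 0, 0, 0, 0.0], [0, 0, 0, 0, 0, 0, 0.3], [0, 0, 0, 0, 0, 0, 1], [0, 0, 0, 0, 0, 0, 1], [0, 0, 0, 0, 0, 0, 1], [0, 0, 0, 0, 0, 0, 1]]
  ]
}}

```text
time: 37.9
eef_pos: [0.5095, -0.3328, 0.1147]
tcp_rot: [0.0, 1.0, -0.0, 0.0]
contact_force: [0.1, 0.2, -0.5]
opening: 0.402
```

Call:
{"api": "apply_moves", "payload": {
  "moves": [
    [[0, 0, -0.015, 0, 0, 0, 1], [0, 0, -0.035, 0, 0, 0, 1], [0, 0, -0.04, 0, 0, 0, 1], [0, 0, -0.04, 0, 0, 0, 1], [0, 0, -0.03, 0, 0, 0, 1], [-0.007, 0.025, 0, 0, 0, 0, 1], [-0.01, 0.04, 0, 0, 0, 0, 1], [-0.01, 0.04, 0, 0, 0, 0, 1], [-0.01, 0.04, 0, 0, 0, 0, 1], [-0.01, 0.04, 0, 0, 0, 0, 1], [-0.01, 0.04, 0, 0, 0, 0, 1], [-0.01, 0.04, 0, 0, 0, 0, 1]]
  ]
}}

```text
time: 39.1
eef_pos: [0.5772, -0.0638, 0.2924]
tcp_rot: [0.005, 1.0, -0.002, 0.004]
contact_force: [0.4, 0.1, -1.6]
opening: 0.407
```

Call:
{"api": "apply_moves", "payload": {
  "moves": [
    [[-0.01, 0.035, 0, -0.2, 0.46, -0.57, 1], [-0.01, 0.04, 0, 0, 0, 0, 1], [-0.009, 0.035, 0, 0, 0, 0, 1], [-0.006, 0.024, 0.01, 0, 0, 0, 1], [0, 0.006, 0.03, 0, 0.2, 0, 1], [0, 0, 0.035, 0, 0.2, 0, 1], [0, 0, 0.02, 0, 0, 0, 1], [0, 0, 0, 0, 0, 0, 1]]
  ]
}}

```text
time: 39.9
eef_pos: [0.6141, 0.0904, 0.205]
tcp_rot: [-0.005, 1.0, 0.001, 0.001]
contact_force: [0.3, 0.8, -2.4]
opening: 0.402
```

Call:
{"api": "apply_moves", "payload": {
  "moves": [
    [[0.001, -0.012, 0.005, 0.1, 0.1, 0.57, 1], [0.001, 0, 0.02, 0, 0.2, 0, 1], [0, 0, 0.015, 0, 0, 0, 1], [0, 0, 0, 0, 0, 0, 1]]
  ]
}}

```text
time: 40.3
eef_pos: [0.6149, 0.0753, 0.17]
tcp_rot: [0.001, 1.0, -0.001, 0.003]
contact_force: [-0.6, 0.6, -2.4]
opening: 0.397
```

Call:
{"api": "apply_moves", "payload": {
  "moves": [
    [[0.0015, 0.003, 0.01, -0.1, 0.34, -0.1, 1], [0.001, 0, 0.02, 0, 0.2, 0, 1], [0, 0, 0.01, 0, 0, 0, 1], [0, 0, 0, 0, 0, 0, 1]]
  ]
}}

```text
time: 40.7
eef_pos: [0.6149, 0.0775, 0.1326]
tcp_rot: [0.001, 1.0, -0.001, 0.001]
contact_force: [-0.5, 0.4, -1.1]
opening: 0.399
```

Call:
{"api": "apply_moves", "payload": {
  "moves": [
    [[0.002, 0.001, 0.007, -0.1, 0.1, -0.1, 1], [0.0005, 0, 0.006, 0, 0, 0, 1], [0, 0, 0.002, 0, 0, 0, 1], [0, 0, 0, 0, 0, 0, 1]]
  ]
}}

```text
time: 41.1
eef_pos: [0.6135, 0.0788, 0.1185]
tcp_rot: [-0.0, 1.0, 0.0, 0.002]
contact_force: [0.3, 0.1, -2.0]
opening: 0.399
```

Call:
{"api": "apply_moves", "payload": {
  "moves": [
    [[0.0005, -0.0003, 0.0018, 0, 0.1, 0, 1], [0.0003, 0, 0.0015, 0, 0.1, 0, 1], [0, 0, 0, 0, 0, 0, 1]]
  ]
}}

```text
time: 41.4
eef_pos: [0.614, 0.0785, 0.117]
tcp_rot: [-0.0, 1.0, 0.0, 0.002]
contact_force: [-0.0, -0.4, -2.1]
opening: 0.401
```

Call:
{"api": "apply_moves", "payload": {
  "moves": [
    [[0.0005, 0, 0.0015, 0, 0.1, 0, 1], [0, 0, 0, 0, 0, 0, 0.7], [0, 0, 0, 0, 0, 0, 0.0], [0, 0, 0, 0, 0, 0, -0.3], [0, 0, 0, 0, 0, 0, -0.4], [0, 0, -0.03, 0, 0, 0, -0.4], [0, 0, -0.04, 0, 0, 0, -0.4], [0, 0, -0.04, 0, 0, 0, -0.4], [0.01, -0.045, 0, 0, 0, 0, -0.4], [0.01, -0.045, 0, 0, 0, 0, -0.4], [0.01, -0.045, 0, 0, 0, 0, -0.4], [0.01, -0.045, 0, 0, 0, 0, -0.4]]
  ]
}}

```text
time: 42.6
eef_pos: [0.5747, -0.1017, 0.2321]
tcp_rot: [-0.006, 1.0, -0.0, 0.004]
contact_force: [0.2, -0.6, 0.2]
opening: 0.696
```

Call:
{"api": "apply_moves", "payload": {
  "moves": [
    [[0.01, -0.045, 0, 0, 0.5, 0.4, -0.4], [0.01, -0.045, 0, 0, 0, 0, -0.4], [0.01, -0.045, 0, 0, 0, 0, -0.4], [0.01, -0.045, 0, 0, 0, 0, -0.4], [0.008, -0.035, 0, 0, 0, 0, -0.4], [0.006, -0.025, 0, 0, 0, 0, -0.4], [0, 0, 0, 0, 0, 0, -0.4]]
  ]
}}

```text
time: 43.3
eef_pos: [0.5168, -0.3574, 0.234]
tcp_rot: [0.001, 1.0, -0.002, 0.001]
contact_force: [0.1, 0.1, 0.3]
opening: 0.699
```

Call:
{"api": "apply_moves", "payload": {
  "moves": [
    [[0.007, -0.022, 0, -0.2, 0, 0, -0.4], [0.008, -0.021, 0.01, 0, 0, 0, -0.4], [0, 0, 0.025, 0, 0.2, 0, -0.4], [0, 0, 0.02, 0, 0, 0, -0.4], [0, 0, 0, 0, 0, 0, -0.4]]
  ]
}}

```text
time: 43.8
eef_pos: [0.5024, -0.4002, 0.1788]
tcp_rot: [0.001, 1.0, -0.0, 0.0]
contact_force: [0.2, 0.1, 0.8]
opening: 0.698
```

Run:
```python
from h import *
s=ctrl.get_state();c=ctrl.get_calibration("wrist");im=ctrl.read_camera("wrist");print(s["eef_pos"],s["tcp_rot"])
t=ctrl.read_camera("top");cv2.imwrite("pics/t9.png",t[:,:,::-1])
t=cv2.resize(t[190:300,245:385],None,fx=4,fy=4,interpolation=cv2.INTER_CUBIC)
b=np.zeros((440,800,3),np.uint8);b[:180,:240]=cv2.resize(im,(240,180));b[:,240:]=t
cv2.imwrite("pics/w9.png",b[:,:,::-1])
for p in((.5017,-.4004,.154),(.5217,-.4004,.154),(.5017,-.3804,.154)):print(proj("",p,c)*.375)
```

```text
[ 0.50243349 -0.40023249  0.17883128] [ 1.01079286e-03  9.99999441e-01 -2.06364429e-04  2.33683936e-04]
[120.11135259 104.72660105]
[120.10412831 119.43197071]
[136.51051762 104.70954715]
```

View pics/w9.png

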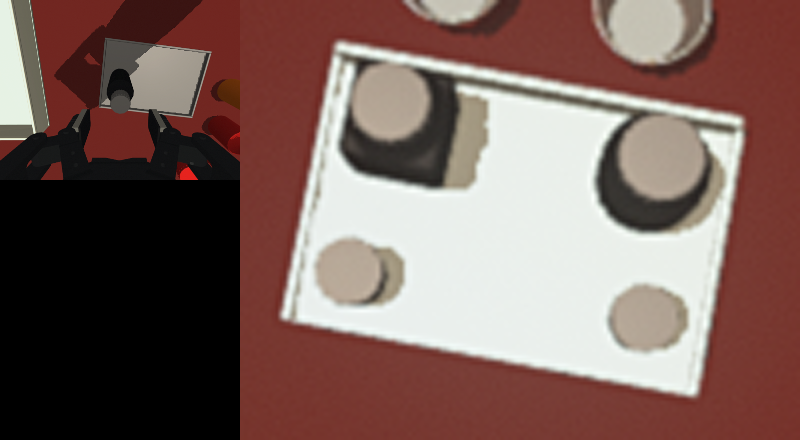

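The slim cap is at (120,103), as predicted. The square and wide bottles are back, and I'll measure their offsets numerically.

Call:
{"api": "apply_moves", "payload": {
  "moves": [
    [[0.001, 0, 0.015, 0, 0.1, 0, -0.4], [0.001, 0, 0.018, 0, 0.2, 0, -0.4], [0, 0, 0.01, 0, 0, 0, -0.4], [0, 0, 0, 0, 0, 0, -0.4]]
  ]
}}

```text
time: 44.3
eef_pos: [0.5037, -0.4014, 0.1395]
tcp_rot: [-0.0, 1.0, -0.004, 0.001]
contact_force: [-0.3, -0.3, -0.5]
opening: 0.7
```

Run:
```python
from h import *
a=cv2.imread("pics/top0.png",0).astype(np.float32);b=cv2.imread("pics/t9.png",0).astype(np.float32)
for n,(u,v,z,r) in dict(sq=(283,216.4,.14,9),wide=(350.4,230,.122,10),canA=(272.2,257.8,.057,9),canB=(347,269.4,.057,9),caddycorner=(268,203,.05,7)).items():
    u0,v0=int(round(u)),int(round(v));T=a[v0-r:v0+r+1,u0-r:u0+r+1];S=b[v0-r-6:v0+r+7,u0-r-6:u0+r+7]
    m=cv2.matchTemplate(cv2.resize(S,None,fx=8,fy=8,interpolation=cv2.INTER_CUBIC),cv2.resize(T,None,fx=8,fy=8,interpolation=cv2.INTER_CUBIC),cv2.TM_CCOEFF_NORMED)
    _,k,_,p=cv2.minMaxLoc(m);d=np.array(p)/8-6;print(n,d,round(k,3),(ray("top",u+d[0],v+d[1],z)-ray("top",u,v,z))[:2].round(4))
```

```text
sq [-0.25 -0.75] 0.94 [0.0013 0.0005]
wide [-0.125 -0.875] 0.871 [0.0016 0.0003]
canA [0. 0.] 0.999 [0. 0.]
canB [0. 0.] 0.997 [0. 0.]
caddycorner [-0.125  0.   ] 0.988 [-0.      0.0002]
```

The bottles are within 1.6 mm and the canisters have not moved. Next, the slim bottle.

Call:
{"api": "apply_moves", "payload": {
  "moves": [
    [[0.002, 0.001, 0.008, -0.4, 0.1, 0, -0.4], [0, 0, 0, 0, 0, 0, -0.2], [0, 0, 0, 0, 0, 0, 0.2], [0, 0, 0, 0, 0, 0, 0.6], [0, 0, 0, 0, 0, 0, 1], [0, 0, 0, 0, 0, 0, 1], [0, 0, 0, 0, 0, 0, 1]]
  ]
}}

```text
time: 45.0
eef_pos: [0.5017, -0.4005, 0.131]
tcp_rot: [-0.0, 1.0, -0.0, 0.0]
contact_force: [0.3, 0.5, -1.6]
opening: 0.275
```

Call:
{"api": "apply_moves", "payload": {
  "moves": [
    [[0, 0, -0.015, 0, 0, 0, 1], [0, 0, -0.035, 0, 0, 0, 1], [0, 0, -0.04, 0, 0, 0, 1], [0, 0, -0.04, 0, 0, 0, 1], [0, 0, -0.03, 0, 0, 0, 1], [-0.002, 0.025, 0, 0, 0, 0, 1], [-0.004, 0.04, 0, 0, 0, 0, 1], [-0.004, 0.04, 0, 0, 0, 0, 1], [-0.004, 0.04, 0, 0, 0, 0, 1], [-0.004, 0.04, 0, 0, 0, 0, 1], [-0.004, 0.04, 0, 0, 0, 0, 1], [-0.004, 0.04, 0, 0, 0, 0, 1]]
  ]
}}

```text
time: 46.2
eef_pos: [0.5281, -0.1319, 0.3111]
tcp_rot: [0.005, 1.0, -0.005, 0.006]
contact_force: [0.8, 0.0, -1.0]
opening: 0.272
```

Call:
{"api": "apply_moves", "payload": {
  "moves": [
    [[-0.003, 0.04, 0, -0.57, 0.7, -0.57, 1], [-0.003, 0.04, 0, 0, 0, 0, 1], [-0.003, 0.038, 0, 0, 0, 0, 1], [-0.003, 0.025, 0.01, 0, 0, 0, 1], [-0.002, 0.01, 0.03, 0, 0.2, 0, 1], [0, 0, 0.035, 0, 0.2, 0, 1], [0, 0, 0.02, 0, 0, 0, 1], [0, 0, 0, 0, 0, 0, 1]]
  ]
}}

```text
time: 47.0
eef_pos: [0.5441, 0.0342, 0.227]
tcp_rot: [-0.005, 1.0, -0.001, 0.006]
contact_force: [0.1, -0.0, -1.0]
opening: 0.273
```

Call:
{"api": "apply_moves", "payload": {
  "moves": [
    [[0.002, -0.009, 0.005, -0.1, 0.7, 0.57, 1], [0.001, 0, 0.025, 0, 0.2, 0, 1], [0, 0, 0.015, 0, 0, 0, 1], [0, 0, 0, 0, 0, 0, 1]]
  ]
}}

```text
time: 47.4
eef_pos: [0.5442, 0.0224, 0.1877]
tcp_rot: [0.001, 1.0, -0.001, 0.003]
contact_force: [-0.2, -0.4, -2.1]
opening: 0.271
```

Call:
{"api": "apply_moves", "payload": {
  "moves": [
    [[0.002, 0.0025, 0.01, -0.1, 0.3, -0.1, 1], [0.001, 0, 0.018, 0, 0.2, 0, 1], [0, 0, 0.01, 0, 0, 0, 1], [0, 0, 0, 0, 0, 0, 1]]
  ]
}}

```text
time: 47.8
eef_pos: [0.5439, 0.024, 0.1524]
tcp_rot: [0.001, 1.0, -0.001, 0.002]
contact_force: [0.4, 0.2, -1.2]
opening: 0.27
```

Call:
{"api": "apply_moves", "payload": {
  "moves": [
    [[0.002, 0.0015, 0.008, -0.1, 0.2, -0.1, 1], [0.0005, 0, 0.006, 0, 0.1, 0, 1], [0, 0, 0.003, 0, 0, 0, 1], [0, 0, 0, 0, 0, 0, 1]]
  ]
}}

```text
time: 48.2
eef_pos: [0.5424, 0.0257, 0.136]
tcp_rot: [-0.001, 1.0, 0.0, 0.0]
contact_force: [-0.1, 0.5, -1.2]
opening: 0.274
```

Call:
{"api": "apply_moves", "payload": {
  "moves": [
    [[0, -0.0003, 0.0018, 0, 0, 0, 1], [0, 0, 0.0015, 0, 0, 0, 1], [0, 0, 0.0005, 0, 0, 0, 1], [0, 0, 0, 0, 0, 0, 1]]
  ]
}}

```text
time: 48.6
eef_pos: [0.5432, 0.0253, 0.133]
tcp_rot: [-0.001, 1.0, 0.0, 0.001]
contact_force: [0.1, 0.3, -1.7]
opening: 0.272
```

Call:
{"api": "apply_moves", "payload": {
  "moves": [
    [[0.0005, 0, 0.0015, 0, 0, 0, 1], [0, 0, 0, 0, 0, 0, 0.8], [0, 0, 0, 0, 0, 0, 0.2], [0, 0, 0, 0, 0, 0, -0.2], [0, 0, 0, 0, 0, 0, -0.4], [0, 0, -0.03, 0, 0, 0, -0.4], [0, 0, -0.04, 0, 0, 0, -0.4], [0, 0, -0.04, 0, 0, 0, -0.4], [0, -0.045, 0, 0, 0, 0, -0.4], [0, -0.045, 0, 0, 0, 0, -0.4], [0, -0.045, 0, 0, 0, 0, -0.4], [0, -0.045, 0, 0, 0, 0, -0.4]]
  ]
}}

```text
time: 49.8
eef_pos: [0.5441, -0.155, 0.2481]
tcp_rot: [-0.006, 1.0, -0.001, 0.003]
contact_force: [1.3, -0.0, -1.0]
opening: 0.699
```

Call:
{"api": "apply_moves", "payload": {
  "moves": [
    [[0, -0.045, 0, 0, 0.5, 0, -0.4], [0, -0.045, 0, 0, 0, 0, -0.4], [0, -0.045, 0, 0, 0, 0, -0.4], [0, 0, 0, 0, 0, 0, -0.4], [0, 0, 0, 0, 0, 0, -0.4]]
  ]
}}

```text
time: 50.3
eef_pos: [0.5441, -0.3014, 0.2481]
tcp_rot: [-0.003, 1.0, -0.001, -0.001]
contact_force: [-0.3, 0.3, 0.2]
opening: 0.699
```

Run:
```python
from h import *
a=cv2.imread("pics/top0.png",0).astype(np.float32);t=ctrl.read_camera("top")[:,:,::-1];cv2.imwrite("pics/t10.png",t)
s=ctrl.read_camera("side")[:,:,::-1]
b=cv2.imread("pics/t10.png",0).astype(np.float32)
for n,(u,v,z,r) in dict(sq=(283,216.4,.14,9),wide=(350.4,230,.122,10),slim=(310,256.4,.156,7),canA=(272.2,257.8,.057,9),canB=(347,269.4,.057,9)).items():
    u0,v0=int(round(u)),int(round(v));T=a[v0-r:v0+r+1,u0-r:u0+r+1];S=b[v0-r-6:v0+r+7,u0-r-6:u0+r+7]
    m=cv2.matchTemplate(cv2.resize(S,None,fx=8,fy=8,interpolation=cv2.INTER_CUBIC),cv2.resize(T,None,fx=8,fy=8,interpolation=cv2.INTER_CUBIC),cv2.TM_CCOEFF_NORMED)
    _,k,_,p=cv2.minMaxLoc(m);d=np.array(p)/8-6;print(n,d,round(k,3),(ray("top",u+d[0],v+d[1],z)-ray("top",u,v,z))[:2].round(4))
x=cv2.resize(t[190:300,120:385],None,fx=3,fy=3,interpolation=cv2.INTER_CUBIC)[:,:795]
y=cv2.resize(s[160:430,130:400],(270,270)); c=np.zeros((600,795,3),np.uint8);c[:330]=x;c[330:,:270]=y
cv2.imwrite("pics/f.png",c);print(ctrl.get_state()["time"])
```

```text
sq [-0.25 -0.75] 0.94 [0.0013 0.0005]
wide [-0.125 -0.875] 0.872 [0.0016 0.0003]
slim [ 0.375 -0.625] 0.987 [ 0.0011 -0.0006]
canA [0. 0.] 0.999 [0. 0.]
canB [0. 0.] 0.997 [0. 0.]
50.4
```

View pics/f.png

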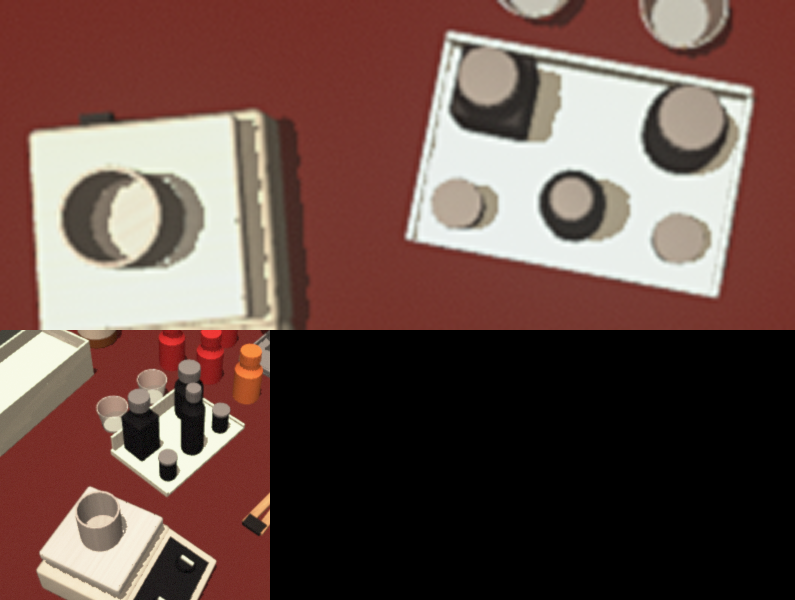

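Run:
```python
from h import *
p=ray("top",120+111/3-.3,190+216/3-.3,.155);print(p-[.5234,.2934,.155])
if np.linalg.norm(p[:2]-[.5234,.2934])<.008: print(ctrl.sign_off())
```

```text
[ 2.35772657e-03 -1.22533228e-03  2.77555756e-17]
the job is handed in; nothing more can be done
None
```

I finished the job in the order asked and handed it in at about 50 s of the 141 s allowed. All three bottles went into the grey tray, the beaker onto the stirrer, and then each bottle went back to its own spot in the caddy.

What the last camera checks showed:
- **Bottles:** all three are upright. Compared with the first top picture, they are off by about 1.4 mm (square), 1.6 mm (wide) and 1.3 mm (slim). The error is mostly towards +x, and I left it as it was.
- **Beaker:** it stands upright on the plate, about 2.7 mm from the measured centre. The camera calibration is only good to about 2 mm.
- **Canisters:** neither has moved, and the look-alikes were not touched.

No check failed. The wide bottle's image match was weaker than the others (0.87, against 0.94 or more), so its offset is the least certain. Most moves drifted, by up to about 18 mm, and I corrected this from the measured position before each grasp and placing.

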